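Park the thermograph's service parts in their matching rests

ROBOT

A 6-joint arm with a two-finger parallel gripper is mounted at the origin on the work surface. World frame = base frame: x ahead of the robot, y to its left, z up, the work surface at z = 0. Lengths are in m, angles in rad, forces in N, time in s.
With the tool pointing down it reaches from about 0.3 to 0.775 m from the base axis. Payload 14.6 kg.
Tool frame: the origin (TCP) lies midway between the tips of the shut fingers; the grasp point (between the pads) lies 19 mm behind it; z points along the fingers, y is the direction in which the jaws open and shut (so a half turn about z gives the same grasp; the last joint's range is limited). The gripper opens to 85 mm and grips with 20 to 120 N. Pads are 22 mm wide; open, the fingers measure 114 mm over their backs; the gripper's body (76 mm by 85 mm) begins 54 mm behind the grasp point. The pads swing forward as they close: fully open they stand 13 mm farther back than shut.
Start: joints at [-1.267, 0.3, 1.521, -0, 1.321, -0.067], TCP at [0.199, -0.513, 0.231] pointing down, gripper open.
Joint ranges: [-3.03, 3.03], [-0.79, 2.21], [0.23, 2.52], [-1.04, 4.18], [0, 3.07], [-2.55, 2.55]. Speed limits (rad/s): [2.22, 2.22, 2.57, 3.14, 3.14, 3.14].

INTERFACE

Orientations are given as a unit quaternion [x, y, z, w].
In Python, from plant import readout, snapshot, camera_model, bot, find_in, spot_point gives the robot as it stands.
- The arm moves only by the tool drive_tool, never from a script. Its argument "deltas" is one flat list of numbers, 7 for each row, row after row: the shift along the tool's x, y, z in cm, then the turn, a rotation vector about the tool's x, y, z in units of 6 degrees (1.0 is 6 degrees), then the closure, from -1 (fully open) to 1 (shut), so that 0 is half open. A call has exactly 8 rows; each row shifts and turns the commanded pose from where the row before left it, along the tool's axes as they then stand; what a row does not reach is not made up. A row lasts 1/12 s, in which the tool goes at most 41.7 mm and 7.16 degrees, less where a joint would pass 70% of its speed; a pose out of reach is approached as far as the arm can. A call with a gripper value outside its range is refused whole. The fingers move at their own pace and stop on an object; "squeeze" is the grip in N (left out, the last holds). Time passes only in rows, so rows that do not move let the fingers close, or fill a call up. It gives the time, the measured TCP pose, the force and the opening at its end, in the units of the state.
- readout.state(): the state, without advancing time (a new reading comes with each control period).
- snapshot(name): name is "scene" or "top"; returns (picture, depth): 480x640x3 uint8, red, green, blue; 480x640 float32, m along the optical axis (not along the pixel's ray), 0 where there is no reading.
- camera_model(name): a dict with "fov_y" (degrees; the focal length in pixels is half the picture's height over the tangent of half this angle, whatever the lens; pixels are square), "cx", "cy" (the principal point, pixels), "extrinsics" (4x4, takes a point from camera to world coordinates). Camera axes: x right, y down, z forward; pixel columns grow to the right and rows downward; lengths in m; the calibration is good to about 2 mm. A picture is of the moment at which its call begins. camera_model takes no time and is no camera call.
- bot.job_done(): hands the job in, once; it reports no verdict.
Trained networks look in the newest picture that a camera, given by its name, has taken for a name from the list of things; names that differ only in an ending like _2 or _b are one class to them, and where a whole thing is asked for, a point or a joint stands for the part that bears it (a point fixed in the world has none). Each returns a list of dicts, best first, with "score" (0 to 1); they miss things now and then, are a little off and sometimes report something else, mostly with a low value. They report only what shows in the picture. A call takes as long as a camera call. They do not tell look-alikes from the thing itself.
- find_in(camera, label): "location" ([x, y, z] in m, in the coordinates of the camera as it stood for that picture, good to about 4 mm: the middle of the surface that is visible of it).
- spot_point(camera, label): "location" ([x, y, z] in m, in the coordinates of the camera as it stood for that picture, good to about 4 mm: a listed point, or the origin of a listed thing).
The state is a dict: "time": time; "joints": joint angles; "joint_vel": joint speeds; "effort": joint torques, N m; "ee_pos": TCP position; "eef_rot": TCP orientation; "ft_force": force on the tool from outside, world axes, zero at the start; "wrist_torque": the same for the moment, N m; "grip_width": finger opening in m.
Only numpy, scipy, OpenCV 4.12 (cv2) and the standard library are available. Lean on these libraries where they do the work, as an engineer would, in place of code of your own. Each camera call takes 0.05 s, during which the arm holds its last target.

TASK

The chart change on the thermograph is finished: put its four loose parts away, each in the grey rest that fits it - the chart drum standing in the large round dish, the brass check weight standing in the small round dish, the calibration rod lying in the long cradle and the glass psychrometer tube lying in the short cradle. Put the glass tube into its cradle last, when the other three are already in place, so that nothing heavy is handled around it, and leave everything at rest and let go.

Things in the scene. Friction and masses are not known exactly. Their poses are not given: they have to be found in the camera images.
- drum: chart drum, about 0.25 kg: upright aluminium cylinder with a white paper band, 60 mm diameter and 50 mm high, with a steel knob on top on its axis (20 mm diameter, from 50 to 78 mm high) to grip it by. Origin: centre of its underside, z up. Stands on the shelf.
- weight: brass check weight, about 0.22 kg: upright cylinder of 36 mm diameter and 28 mm high, with a knob on top on its axis (18 mm diameter, from 28 to 54 mm high). Origin: centre of its underside, z up. Stands on the shelf.
- rod: calibration rod, about 0.06 kg: straight wooden bar 150 mm long, square section 16 x 16 mm, the last 22 mm at +x of brass. Origin: the middle of the bar, on its centre line (8 mm above the shelf it lies on); x along its length.
- tube: glass psychrometer tube, about 0.06 kg: clear tube of 14 mm diameter with a white core, between two square brass end collars (20 x 20 mm, each 14 mm long); 100 mm long over all, with 72 mm of bare glass between the collars, to be gripped in the middle. Origin: its middle, on the centre line (10 mm above the shelf it lies on); x along its length.
- large_dish: fixed grey-painted round dish, the larger of the two: inside diameter 78 mm, outside 86 mm, rim 12 mm high. Origin: centre of its underside, on the shelf; its inner floor is 4 mm above; z up.
- small_dish: fixed grey-painted round dish, the smaller of the two: inside diameter 54 mm, outside 62 mm, rim 12 mm high. Origin: centre of its underside, on the shelf; its inner floor is 4 mm above; z up.
- long_cradle: fixed grey cradle for a long part: 4 mm base plate 176 x 42 mm; at each end a stop across it and two side cheeks 22 mm long, all 16 mm high over the shelf; between them the middle is open at both sides. Inside 168 x 34 mm. Origin: centre of its underside, on the shelf (the part lies on the plate, 4 mm up); x along its length (either way round will do), z up.
- short_cradle: fixed grey cradle for a shorter part: 4 mm base plate 126 x 46 mm; at each end a stop across it and two side cheeks 22 mm long, all 16 mm high over the shelf; between them the middle is open at both sides. Inside 118 x 38 mm. Origin: centre of its underside, on the shelf (the part lies on the plate, 4 mm up); x along its length (either way round will do), z up.
Not all that is in view belongs to the job. There is more than one size of the rod; the job needs the middle-sized.

How it is judged:
On the way, in this order (a step that is already met when the one before it is completed fails the run):
1. drum, check weight and rod are all in their matching rests (the tube not yet in its own) (horizontal distance between drum and large_dish below 0.013 m and z of drum in the frame of large_dish between 0.001 and 0.0075 m and angle between each of drum, weight's own z axis and vertical below 0.08 rad and linear speed of each of drum, weight, rod below 0.03 m/s and horizontal distance between weight and small_dish below 0.013 m and z of weight in the frame of small_dish between 0.001 and 0.0075 m and horizontal distance between rod and long_cradle below 0.014 m and z of rod in the frame of long_cradle between 0.009 and 0.0155 m and angle between the x axis of rod and the x axis of long_cradle, either way round below 0.2 rad), for 0.2 s.
2. then the glass tube is in the short cradle (horizontal distance between tube and short_cradle below 0.014 m and z of tube in the frame of short_cradle between 0.011 and 0.0175 m and angle between the x axis of tube and the x axis of short_cradle, either way round below 0.2 rad and linear speed of tube below 0.03 m/s), for 0.2 s.
At the end, for the whole second after the job is handed in: Drum upright in the large dish and weight in the small dish, within 13 mm of centre; rod in the long cradle and tube in the short one, on its floor, within 14 mm of the middle and 0.2 rad of its direction; all at rest and released (all of step 1 and all of step 2); the robot touches nothing.
It also fails if it takes over 115 s, if anything falls off the work surface, if the arm or the gripper's body presses on something with over 40 N, if the wrist force passes 120 N, or if a joint passes its speed limit or range.

## Working session

There is one attempt and no reset: what is moved stays moved. The work goes in short steps, Python scripts to look and compute and a tool call to move; the robot and the scene stay as the last step left them, time stands still between calls to the robot, and variables do not carry over. Pictures are saved under pics/ and viewed, and the job is handed in when it is done.

Besides the shell and the picture viewer there is one more tool, called after "Emit:" as name(argument=value, ...) on one line, values as JSON. drive_tool: Moves the arm, as the interface text tells. Its arguments: {"type":"object","properties":{"deltas":{"type":"array","items":{"type":"number"}},"squeeze":{"type":"number"}},"required":["deltas"]}

```bash
mkdir -p pics; ls
python3 - <<'E'
from plant import readout, snapshot, camera_model
import cv2,numpy as np
for n in ("scene","top"):
    p,d=snapshot(n); cv2.imwrite(f"pics/{n}0.png",p[:,:,::-1]); np.save(f"pics/{n}0.npy",d)
    c=camera_model(n); print(n,c['fov_y'],c['cx'],c['cy']);print(np.round(c['extrinsics'],3))
s=readout.state();print(s)
E
```

```text
pics
scene 57.46389865854477 312.53024932297905 239.1774151411552
[[-4.310e-01  5.520e-01 -7.130e-01  1.101e+00]
 [ 9.020e-01  2.650e-01 -3.410e-01  3.260e-01]
 [ 1.000e-03 -7.900e-01 -6.130e-01  6.410e-01]
 [ 0.000e+00  0.000e+00  0.000e+00  1.000e+00]]
top 47.94517368720382 326.9138868678403 243.66344068540712
[[-0.013 -0.995  0.095  0.313]
 [-1.     0.014  0.009 -0.01 ]
 [-0.011 -0.095 -0.995  1.123]
 [ 0.     0.     0.     1.   ]]
{'time': 0.1, 'joints': array([-1.26658327e+00,  3.00392939e-01,  1.52150608e+00,  2.58175252e-06,
        1.32071770e+00, -6.66136068e-02]), 'joint_vel': array([-6.55876466e-04, -2.67391817e-03, -1.19476285e-03, -6.87991673e-05,
        2.78161450e-04,  1.65876750e-04]), 'effort': array([ 2.45448908e-03, -5.44369733e+01, -3.62370086e+01,  5.88648490e-06,
        3.03747074e-03, -1.19200180e-05]), 'ee_pos': array([ 0.19924053, -0.51241944,  0.23079592]), 'eef_rot': array([ 9.82860066e-01,  1.84352460e-01, -5.94447975e-05, -5.08573410e-04]), 'ft_force': array([ 0.95149319, -1.00635991,  0.20365768]), 'wrist_torque': array([-0.06726547, -0.00613074,  0.05940071]), 'grip_width': 0.08532554100238217}
```

View pics/scene0.png

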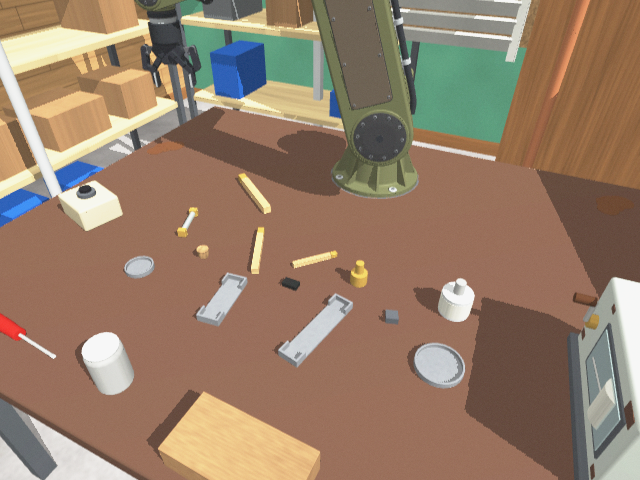

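View pics/top0.png

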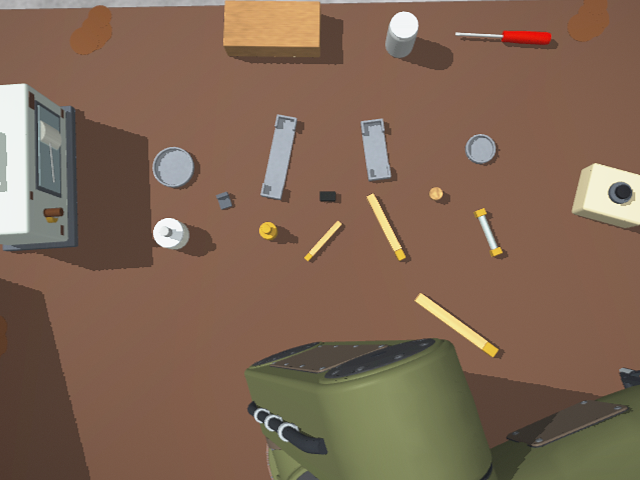

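The top view shows the drum at (171,234), the weight at (268,231), three rods at (323,241), (386,227) and (457,325), and the tube at (488,232). The large dish is at (173,167), the small dish at (481,149), the long cradle at (279,157) and the short cradle at (376,150). Next I measure them.

```bash
cat > h.py <<'E'
import numpy as np,cv2
from plant import camera_model
def cloud(name,d):
    c=camera_model(name);f=240/np.tan(np.radians(c['fov_y']/2))
    v,u=np.mgrid[:480,:640]
    P=np.stack([(u-c['cx'])*d/f,(v-c['cy'])*d/f,d,np.ones_like(d)],-1)@c['extrinsics'].T
    return P[...,:3]
def pix(name,u,v,z):
    c=camera_model(name);f=240/np.tan(np.radians(c['fov_y']/2));E=c['extrinsics']
    r=E[:3,:3]@np.array([(u-c['cx'])/f,(v-c['cy'])/f,1]);o=E[:3,3]
    return o+r*(z-o[2])/r[2]
E
cat > m.py <<'E'
import numpy as np,cv2
from h import *
p=cv2.imread('pics/top0.png');d=np.load('pics/top0.npy');P=cloud('top',d)
print('table z',[np.round(P[v,u],4) for u,v in((220,300),(430,100),(430,260))])
rois=dict(drum=(145,210,197,258),weight=(252,216,286,246),rodA=(298,215,348,266),rodB=(360,188,412,266),rodC=(408,286,505,362),tube=(470,203,508,262),ldish=(145,140,200,192),sdish=(460,128,502,170),lcr=(256,108,304,205),scr=(354,112,398,188))
for k,(a,b,c,e) in rois.items():
    Q=P[b:e,a:c].reshape(-1,3); z0=np.median(P[b:e,a:c][[0,-1]].reshape(-1,3)[:,2])
    m=(Q[:,2]>z0+.004)&(d[b:e,a:c].ravel()>0); Q=Q[m]
    r=cv2.minAreaRect((Q[:,:2]*1000).astype(np.float32))
    box=cv2.boxPoints(r);e1=box[1]-box[0];e2=box[2]-box[1];L=e1 if np.hypot(*e1)>np.hypot(*e2) else e2
    print(k,len(Q),'z0 %.4f zmax %.4f'%(z0,Q[:,2].max()),'c',np.round(r[0],1),'size',np.round(r[1],1),'yaw %.1f'%np.degrees(np.arctan2(L[1],L[0])))
    if k in('drum','weight'):
        t=Q[Q[:,2]>Q[:,2].max()-.006]; print('  knob',np.round(t.mean(0),4),len(t), np.round(np.ptp(t,0),4))
E
python3 m.py
```

```text
table z [array([0.3062, 0.2232, 0.0035]), array([ 0.7258, -0.2236,  0.0015]), array([ 0.3834, -0.2133,  0.0004])]
drum 899 z0 0.0007 zmax 0.0827 c [447.  328.5] size [100.2 100.4] yaw -89.0
  knob [0.4438 0.3193 0.0789] 65 [0.018  0.0182 0.0059]
weight 266 z0 0.0011 zmax 0.0584 c [448.5 123.3] size [38.2 80.5] yaw -68.3
  knob [0.4476 0.1224 0.0551] 46 [0.0143 0.0144 0.006 ]
rodA 385 z0 0.0000 zmax 0.0189 c [426.3  11.5] size [101.8 102.5] yaw -3.2
rodB 758 z0 0.0001 zmax 0.0228 c [ 455.8 -122.4] size [107.  160.1] yaw -1.1
rodC 2167 z0 0.0014 zmax 0.6866 c [ 257.5 -214. ] size [288.7 146.9] yaw 87.0
tube 456 z0 0.0006 zmax 0.0250 c [ 440.2 -334.3] size [ 76.3 122.4] yaw -4.9
ldish 904 z0 0.0005 zmax 0.0193 c [591.6 329.4] size [111.6 109. ] yaw 87.6
sdish 471 z0 0.0007 zmax 0.0176 c [ 618.3 -322.9] size [87.6 80.9] yaw 1.3
lcr 966 z0 0.0008 zmax 0.0219 c [608.8  97.6] size [ 97.5 203.5] yaw -0.5
scr 868 z0 0.0005 zmax 0.0223 c [ 618.1 -104.8] size [ 91.2 160. ] yaw -1.0
```

```bash
cat > m2.py <<'E'
import numpy as np,cv2,sys
from h import *
def run(pic,rois):
    p=cv2.imread(pic);hsv=cv2.cvtColor(p,cv2.COLOR_BGR2HSV)
    for k,(a,b,c,e,z,md) in rois.items():
        H,S,V=[hsv[b:e,a:c,i].astype(int) for i in range(3)]
        # colour of brown table ~ H<15, S~130, V<140
        m=((H>=18)&(S>90)&(V>110)) if md=='y' else ((S<70)&(V>70)) if md=='g' else (((H>=15)&(S>90)&(V>110))|((S<80)&(V>90)))
        m=m.astype(np.uint8);n,lab,st,cen=cv2.connectedComponentsWithStats(m)
        i=1+np.argmax(st[1:,4]);cs,_=cv2.findContours((lab==i).astype(np.uint8),0,1)
        pts=np.array([pix('top',u+a,v+b,z)[:2]*1000 for u,v in max(cs,key=len)[:,0]],np.float32)
        r=cv2.minAreaRect(pts);box=cv2.boxPoints(r);e1=box[1]-box[0];e2=box[2]-box[1];L=e1 if np.hypot(*e1)>np.hypot(*e2) else e2
        (ec,es,ea)=cv2.fitEllipse(pts)
        print(k,st[i,4],'c',np.round(r[0],1),'size',np.round(r[1],1),'yaw %.1f'%(np.degrees(np.arctan2(L[1],L[0]))%180),'ell',np.round(ec,1),np.round(es,1))
if __name__=='__main__':
    run('pics/top0.png',dict(drum=(145,210,197,258,.05,'g'),weight=(252,216,286,246,.028,'y'),rodA=(298,215,348,266,.016,'y'),rodB=(360,188,412,266,.016,'y'),rodC=(408,286,505,362,.016,'y'),tube=(470,203,508,262,.02,'b'),ldish=(145,140,200,192,.012,'g'),sdish=(460,128,502,170,.012,'g'),lcr=(256,108,304,205,.012,'g'),scr=(354,112,398,188,.012,'g')))
E
python3 m2.py
python3 - <<'E'
import cv2
p=cv2.imread('pics/top0.png')
cv2.imwrite('pics/c1.png',cv2.resize(p[100:260,140:340],None,fx=4,fy=3.75,interpolation=cv2.INTER_CUBIC)[:600])
cv2.imwrite('pics/c2.png',cv2.resize(p[110:270,340:520],None,fx=3.75,fy=3.75,interpolation=cv2.INTER_CUBIC)[:600])
E
```

```text
drum 924 c [439.8 313.4] size [73.9 60.7] yaw 63.0 ell [440.6 313.3] [60.8 74.9]
weight 260 c [446.5 121.6] size [34.8 35.2] yaw 179.8 ell [446.4 121. ] [34.1 37.4]
rodA 277 c [425.4  10. ] size [ 12. 104.] yaw 136.7 ell [427.2   8.4] [ 10.9 153.1]
rodB 583 c [ 452.6 -121.4] size [149.   17.7] yaw 25.6 ell [ 448.2 -123.6] [ 16.5 233.5]
rodC 989 c [ 250.2 -259.5] size [193.1  21.7] yaw 53.1 ell [ 247.9 -262.8] [ 20.7 315.5]
tube 474 c [ 438.1 -328.8] size [100.9  26.3] yaw 19.9 ell [ 438.1 -329.1] [ 23.4 141.6]
ldish 1386 c [586.  322.3] size [88.5 86.1] yaw 45.3 ell [586.2 322.2] [85.6 89.4]
sdish 748 c [ 615.5 -323. ] size [62.8 62.5] yaw 87.9 ell [ 615.5 -323.1] [61.8 65.1]
lcr 1800 c [604.9  99.6] size [ 46.5 180.4] yaw 168.4 ell [604.4  99.4] [ 47.8 244.1]
scr 1433 c [ 617.5 -103.5] size [130.7  50.3] yaw 6.6 ell [ 617.5 -103.4] [ 53.4 165.2]
```

View pics/c1.png

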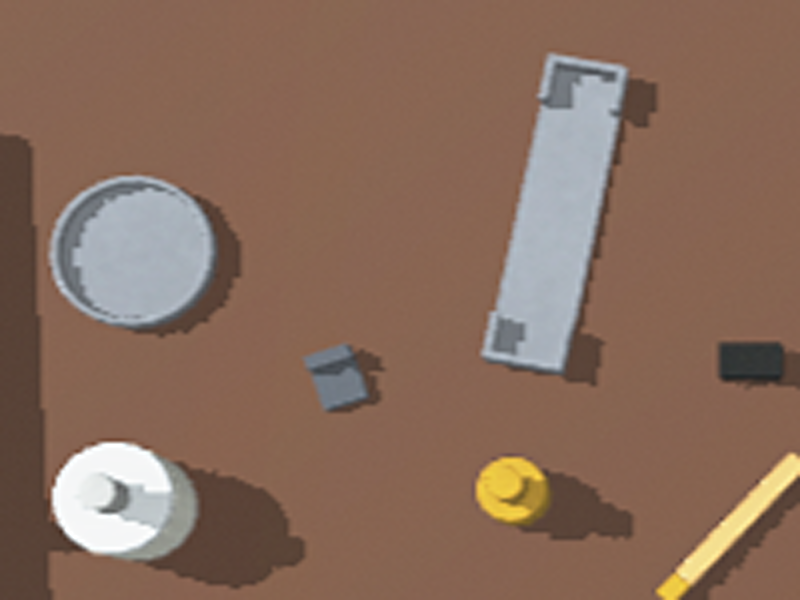

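View pics/c2.png

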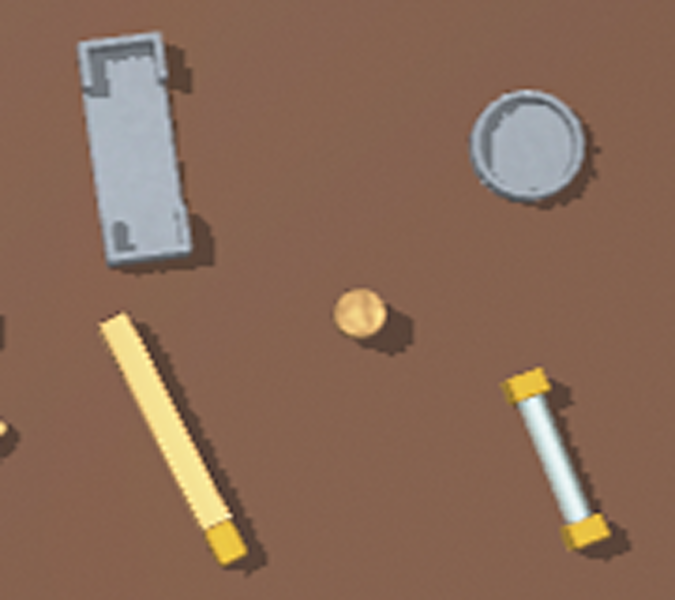

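```bash
cat >> h.py <<'E'
def plan(x,y,z=None,yaw=None):
    from plant import readout
    from scipy.spatial.transform import Rotation as R
    s=readout.state();Rm=R.from_quat(s['eef_rot']).as_matrix();p=s['ee_pos']
    y0=np.degrees(np.arctan2(Rm[1,0],Rm[0,0]))
    d=np.array([x,y,p[2] if z is None else z])-p
    print('t %.2f'%s['time'],'pos',np.round(p,4),'yaw %.2f'%y0,'ztool',np.round(Rm[:,2],4),'w %.4f'%s['grip_width'],'F',np.round(s['ft_force'],1))
    if yaw is not None:
        dy=(yaw-y0+180)%360-180; c,sn=np.cos(np.radians(yaw)),np.sin(np.radians(yaw))
        Rm=np.array([[c,sn,0],[sn,-c,0],[0,0,-1]]); print('turn units %.2f'%(-dy/6),'(then shifts below)')
    print('tool shift cm',np.round(Rm.T@d*100,2))
E
python3 - <<'E'
from h import *
from plant import find_in,spot_point
print('drumknob',pix('top',165.5,231.5,.078),'weightknob',pix('top',267,229,.054))
for cam in('top','scene'):
    E=camera_model(cam)['extrinsics']
    for l in('drum','weight','rod','tube','large_dish','small_dish','long_cradle','short_cradle'):
        r=spot_point(cam,l)
        print(cam,l,[(round(q['score'],2),np.round((E@np.append(q['location'],1))[:3]*1000).tolist()) for q in r[:3]])
plan(.441,.317,.2)
E
```

```text
drumknob [0.44126573 0.31536981 0.078     ] weightknob [0.44639311 0.11949991 0.054     ]
top drum [(0.91, [441.0, 317.0, -1.0])]
top weight [(0.73, [447.0, 119.0, 1.0])]
top rod [(0.8, [427.0, 10.0, 0.0]), (0.7, [617.0, -104.0, 1.0]), (0.67, [250.0, -259.0, 14.0])]
top tube [(0.63, [441.0, -330.0, 8.0])]
top large_dish [(0.79, [586.0, 326.0, 1.0])]
top small_dish [(0.72, [619.0, -323.0, -1.0])]
top long_cradle [(0.86, [604.0, 98.0, -2.0])]
top short_cradle [(0.9, [617.0, -102.0, 2.0])]
scene drum [(0.7, [445.0, 321.0, 2.0]), (0.16, [590.0, 321.0, -1.0])]
scene weight [(0.55, [446.0, 117.0, -1.0])]
scene rod [(0.81, [426.0, 7.0, 6.0]), (0.72, [452.0, -123.0, 13.0]), (0.59, [249.0, -261.0, 15.0])]
scene tube [(0.62, [441.0, -330.0, 13.0])]
scene large_dish [(0.73, [590.0, 321.0, -2.0])]
scene small_dish [(0.61, [618.0, -328.0, 2.0]), (0.16, [589.0, 323.0, -1.0])]
scene long_cradle [(0.8, [607.0, 99.0, 2.0])]
scene short_cradle [(0.79, [614.0, -102.0, -3.0])]
t 0.90 pos [ 0.1993 -0.5126  0.2313] yaw 21.24 ztool [ 0.  0. -1.] w 0.0852 F [-0.2 -0.7  0.4]
tool shift cm [ 52.59 -68.57   3.13]
```

Emit:
drive_tool(deltas=[2.2, -2.85, 0, 0, 0, 0, -1, 2.2, -2.85, 0, 0, 0, 0, -1, 2.2, -2.85, 0, 0, 0, 0, -1, 2.2, -2.85, 0, 0, 0, 0, -1, 2.2, -2.85, 0, 0, 0, 0, -1, 2.2, -2.85, 0, 0, 0, 0, -1, 2.2, -2.85, 0, 0, 0, 0, -1, 2.2, -2.85, 0, 0, 0, 0, -1], squeeze=40)

```text
time: 1.57
ee_pos: [0.2807, -0.2347, 0.2314]
eef_rot: [0.983, 0.184, 0.0, 0.0]
ft_force: [1.2, -0.4, 0.4]
grip_width: 0.0853
```

Emit:
drive_tool(deltas=[2.2, -2.85, 0, 0, 0, 0, -1, 2.2, -2.85, 0, 0, 0, 0, -1, 2.2, -2.85, 0, 0, 0, 0, -1, 2.2, -2.85, 0, 0, 0, 0, -1, 2.2, -2.85, 0, 0, 0, 0, -1, 2.2, -2.85, 0, 0, 0, 0, -1, 2.2, -2.85, 0, 0, 0, 0, -1, 2.2, -2.85, 0, 0, 0, 0, -1])

```text
time: 2.23
ee_pos: [0.3622, 0.0419, 0.2316]
eef_rot: [0.983, 0.184, 0.001, 0.0]
ft_force: [1.1, -1.5, -0.7]
grip_width: 0.0854
```

Emit:
drive_tool(deltas=[2.2, -2.85, 0, 0, 0, 0, -1, 2.2, -2.85, 0, 0, 0, 0, -1, 2.2, -2.85, 0, 0, 0, 0, -1, 2.2, -2.85, 0, 0, 0, 0, -1, 2.2, -2.85, 0, 0, 0, 0, -1, 2.2, -2.85, 0, 0, 0, 0, -1, 2.2, -2.85, 0, 0, 0, 0, -1, 0, 0, 0, 0, 0, 0, -1])

```text
time: 2.9
ee_pos: [0.4339, 0.286, 0.2306]
eef_rot: [0.983, 0.186, -0.0, -0.0]
ft_force: [-0.4, 0.1, -0.0]
grip_width: 0.0854
```

```bash
python3 -c "
from h import *
plan(.441,.316,.055)"
```

```text
t 2.90 pos [0.4339 0.286  0.2306] yaw 21.41 ztool [-4.e-04  6.e-04 -1.e+00] w 0.0854 F [-0.4  0.1 -0. ]
tool shift cm [ 1.76 -2.52 17.56]
```

Emit:
drive_tool(deltas=[0.9, -1.25, 1, 0, 0, 0, -1, 0.9, -1.25, 2, 0, 0, 0, -1, 0, 0, 3, 0, 0, 0, -1, 0, 0, 3, 0, 0, 0, -1, 0, 0, 3, 0, 0, 0, -1, 0, 0, 3, 0, 0, 0, -1, 0, 0, 2, 0, 0, 0, -1, 0, 0, 0, 0, 0, 0, -1])

```text
time: 3.57
ee_pos: [0.4393, 0.3102, 0.0574]
eef_rot: [0.983, 0.184, -0.003, 0.001]
ft_force: [-0.2, -0.1, 0.5]
grip_width: 0.0854
```

```bash
python3 -c "
from h import *
from plant import snapshot
plan(.441,.316,.055)
p,d=snapshot('scene');cv2.imwrite('pics/s1.png',cv2.resize(p[180:400,340:600,::-1],None,fx=2.5,fy=2.5))"
```

```text
t 3.57 pos [0.4393 0.3102 0.0574] yaw 21.24 ztool [-0.0056 -0.0034 -1.    ] w 0.0854 F [-0.2 -0.1  0.5]
tool shift cm [ 0.37 -0.48  0.24]
```

View pics/s1.png

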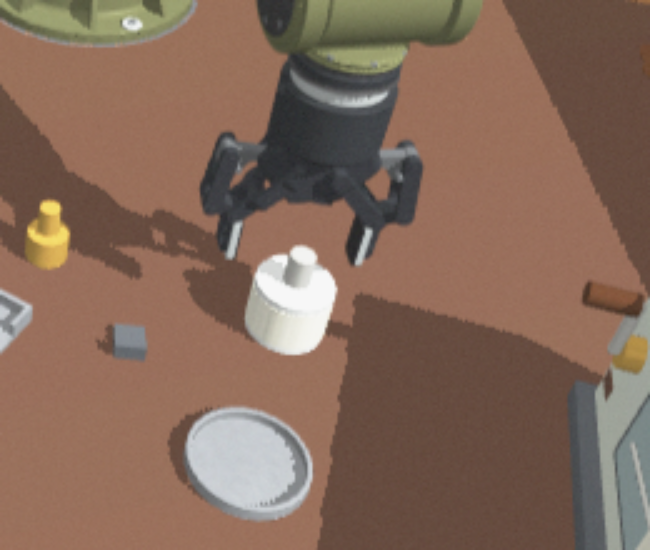

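The picture shows the open fingers straddling the drum knob at about (300,265) in the crop, slightly back. I'll correct the position and close.

```bash
python3 -c "
from h import *
plan(.441,.316,.055)"
```

```text
t 3.62 pos [0.4403 0.3109 0.06  ] yaw 21.24 ztool [-0.003  -0.0018 -1.    ] w 0.0852 F [ 0.4 -0.3  0.3]
tool shift cm [ 0.25 -0.46  0.5 ]
```

Emit:
drive_tool(deltas=[0.25, -0.45, 0, 0, 0, 0, -1, 0, 0, 0.5, 0, 0, 0, -1, 0, 0, 0, 0, 0, 0, -1, 0, 0, 0, 0, 0, 0, 1, 0, 0, 0, 0, 0, 0, 1, 0, 0, 0, 0, 0, 0, 1, 0, 0, 0, 0, 0, 0, 1, 0, 0, 0, 0, 0, 0, 1])

```text
time: 4.28
ee_pos: [0.4418, 0.3166, 0.0565]
eef_rot: [0.983, 0.184, 0.0, -0.0]
ft_force: [-0.6, 0.7, 0.4]
grip_width: 0.0255
```

Emit:
drive_tool(deltas=[0, 0, 0, 0, 0, 0, 1, 0, 0, 0, 0, 0, 0, 1, 0, 0, 0, 0, 0, 0, 1, 0, 0, 0, 0, 0, 0, 1, 0, 0, -0.5, 0, 0, 0, 1, 0, 0, -1, 0, 0, 0, 1, 0, 0, -1.5, 0, 0, 0, 1, 0, 0, -1, 0, 0, 0, 1])

```text
time: 4.95
ee_pos: [0.442, 0.3167, 0.098]
eef_rot: [0.983, 0.184, 0.0, -0.0]
ft_force: [-0.1, 0.2, -3.5]
grip_width: 0.0183
```

```bash
python3 -c "
from h import *
from plant import snapshot
p,d=snapshot('scene');cv2.imwrite('pics/s2.png',cv2.resize(p[180:400,340:600,::-1],None,fx=2.5,fy=2.5))
plan(.587,.323,.14)"
```

```text
t 5.00 pos [0.4427 0.3172 0.0997] yaw 21.24 ztool [ 0.0031  0.0019 -1.    ] w 0.0186 F [0.2 0.8 0.1]
tool shift cm [13.67  4.68 -3.99]
```

View pics/s2.png

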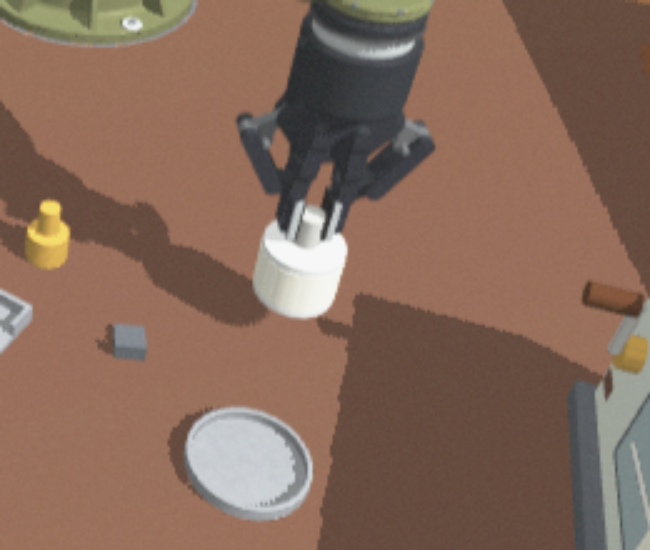

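The drum is lifted and hangs level at about (300,270) in the crop. Next I carry it over the dish.

Emit:
drive_tool(deltas=[1.2, 0.4, 0, 0, 0, 0, 1, 2.0, 0.7, 0, 0, 0, 0, 1, 2.3, 0.8, 0, 0, 0, 0, 1, 2.5, 0.8, 0, 0, 0, 0, 1, 2.2, 0.8, 0, 0, 0, 0, 1, 2.0, 0.7, 0, 0, 0, 0, 1, 1.3, 0.4, 0, 0, 0, 0, 1, 0, 0, 0, 0, 0, 0, 1])

```text
time: 5.67
ee_pos: [0.5862, 0.3221, 0.0958]
eef_rot: [0.983, 0.184, 0.0, 0.0]
ft_force: [0.2, -0.1, -2.9]
grip_width: 0.0187
```

Emit:
drive_tool(deltas=[0, 0, 0, 0, 0, 0, 1, 0, 0, 0, 0, 0, 0, 1, 0, 0, 0, 0, 0, 0, 1, 0, 0, 0, 0, 0, 0, 1, 0, 0, 0, 0, 0, 0, 1, 0, 0, 0, 0, 0, 0, 1, 0, 0, 0, 0, 0, 0, 1, 0, 0, 0, 0, 0, 0, 1])

```text
time: 6.33
ee_pos: [0.5842, 0.3227, 0.0964]
eef_rot: [0.983, 0.184, 0.0, -0.0]
ft_force: [0.4, 0.8, -3.5]
grip_width: 0.0184
```

```bash
python3 -c "
from h import *
from plant import snapshot
p,d=snapshot('scene');cv2.imwrite('pics/s3.png',cv2.resize(p[180:400,340:600,::-1],None,fx=2.5,fy=2.5))
p,d=snapshot('top');cv2.imwrite('pics/t3.png',p[:,:,::-1])
plan(.587,.323,.062)"
```

```text
t 6.43 pos [0.5843 0.3227 0.0963] yaw 21.25 ztool [ 0. -0. -1.] w 0.0188 F [ 0.4 -0.1 -2.9]
tool shift cm [0.27 0.07 3.43]
```

View pics/s3.png

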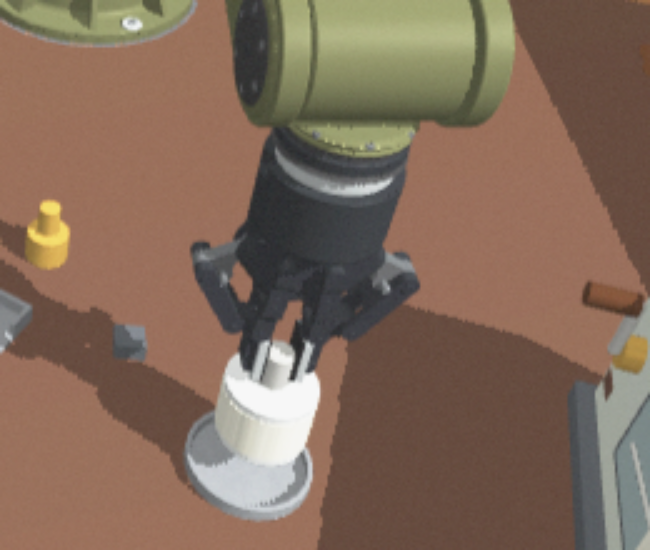

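View pics/t3.png

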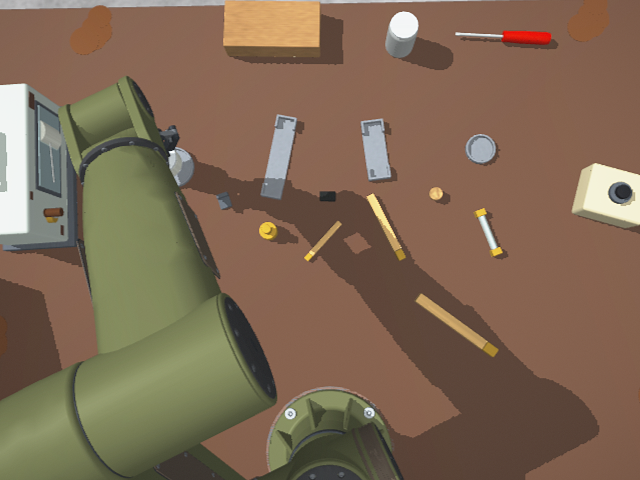

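The drum hangs over the dish and is well centred. Lowering.

Emit:
drive_tool(deltas=[0.25, 0.05, 0.5, 0, 0, 0, 1, 0, 0, 1, 0, 0, 0, 1, 0, 0, 1, 0, 0, 0, 1, 0, 0, 0.6, 0, 0, 0, 1, 0, 0, 0.3, 0, 0, 0, 1, 0, 0, 0.2, 0, 0, 0, 1, 0, 0, 0, 0, 0, 0, 1, 0, 0, 0, 0, 0, 0, 1])

```text
time: 7.1
ee_pos: [0.5869, 0.3233, 0.0604]
eef_rot: [0.983, 0.184, 0.0, -0.0]
ft_force: [0.2, 1.0, -0.6]
grip_width: 0.0183
```

Emit:
drive_tool(deltas=[0, 0, 0, 0, 0, 0, 1, 0, 0, 0, 0, 0, 0, 1, 0, 0, 0, 0, 0, 0, 0.3, 0, 0, 0, 0, 0, 0, -0.3, 0, 0, 0, 0, 0, 0, -0.3, 0, 0, 0, 0, 0, 0, -0.3, 0, 0, 0, 0, 0, 0, -0.3, 0, 0, 0, 0, 0, 0, -0.3])

```text
time: 7.77
ee_pos: [0.5868, 0.3231, 0.0603]
eef_rot: [0.983, 0.184, 0.0, 0.0]
ft_force: [0.7, 0.6, -0.1]
grip_width: 0.0554
```

```bash
python3 -c "
from h import *
from plant import snapshot
p,d=snapshot('scene');cv2.imwrite('pics/s4.png',cv2.resize(p[180:400,340:600,::-1],None,fx=2.5,fy=2.5))
plan(.4465,.120,.2)"
```

```text
t 7.82 pos [0.5868 0.3231 0.0603] yaw 21.24 ztool [ 0. -0. -1.] w 0.0553 F [-0.1  0.6 -0.4]
tool shift cm [-20.44  13.84 -13.97]
```

View pics/s4.png

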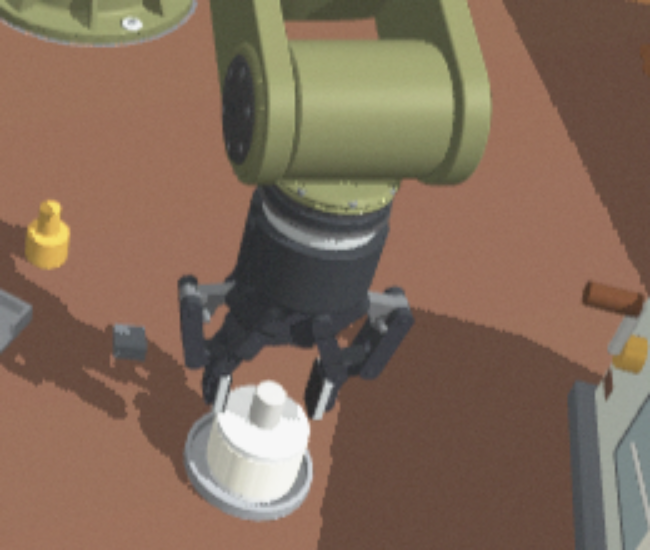

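The drum stands in the dish at about (258,450) in the crop, released. Next comes the weight.

Emit:
drive_tool(deltas=[0, 0, -2, 0, 0, 0, -0.3, 0, 0, -3, 0, 0, 0, -0.3, -1, 0.7, -2, 0, 0, 0, -1, -3, 2, 0, 0, 0, 0, -1, -3, 2, 0, 0, 0, 0, -1, -3, 2, 0, 0, 0, 0, -1, -3, 2, 0, 0, 0, 0, -1, -3, 2, 0, 0, 0, 0, -1])

```text
time: 8.48
ee_pos: [0.4752, 0.1642, 0.1303]
eef_rot: [0.983, 0.184, 0.0, 0.0]
ft_force: [0.1, -0.2, -0.0]
grip_width: 0.0852
```

Emit:
drive_tool(deltas=[-2.5, 1.8, 0, 0, 0, 0, -1, -1.9, 1.3, 0, 0, 0, 0, -1, 0, 0, 0, 0, 0, 0, -1, 0, 0, 0, 0, 0, 0, -1, 0, 0, 0, 0, 0, 0, -1, 0, 0, 0, 0, 0, 0, -1, 0, 0, 0, 0, 0, 0, -1, 0, 0, 0, 0, 0, 0, -1])

```text
time: 9.15
ee_pos: [0.4468, 0.121, 0.1301]
eef_rot: [0.983, 0.185, -0.0, -0.0]
ft_force: [0.1, -0.5, 0.2]
grip_width: 0.0855
```

```bash
python3 -c "
from h import *
from plant import snapshot
p,d=snapshot('top');cv2.imwrite('pics/t5.png',cv2.resize(p[100:260,120:320,::-1],None,fx=4,fy=3.75))
plan(.4465,.120,.033)"
```

```text
t 9.20 pos [0.4468 0.121  0.1301] yaw 21.28 ztool [-2.e-04 -0.e+00 -1.e+00] w 0.0856 F [ 0.8 -0.5  0.6]
tool shift cm [-0.06  0.08  9.71]
```

View pics/t5.png

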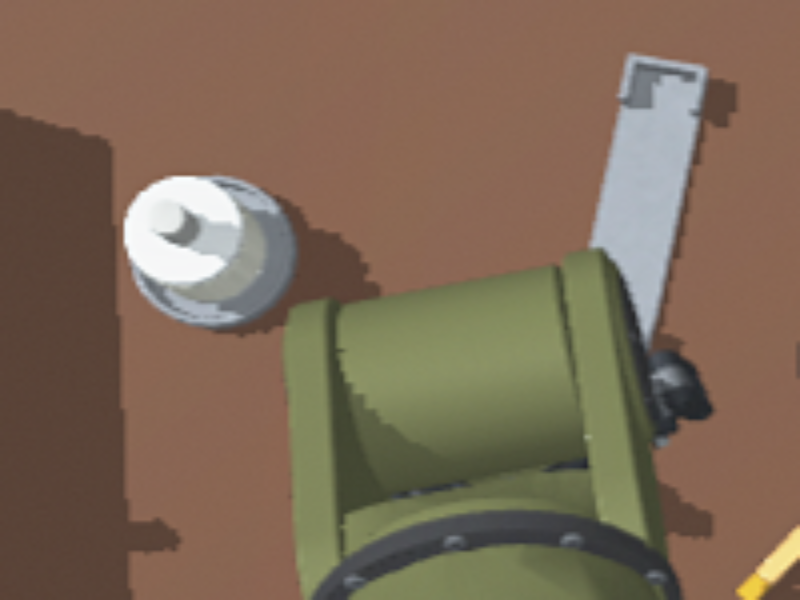

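The drum stands in the dish, its knob at crop (170,217). Now I descend on the weight and close.

Emit:
drive_tool(deltas=[-0.05, 0.1, 2, 0, 0, 0, -1, 0, 0, 3, 0, 0, 0, -1, 0, 0, 2.5, 0, 0, 0, -1, 0, 0, 1.5, 0, 0, 0, -1, 0, 0, 0.6, 0, 0, 0, -1, 0, 0, 0, 0, 0, 0, -1, 0, 0, 0, 0, 0, 0, 1, 0, 0, 0, 0, 0, 0, 1])

```text
time: 9.87
ee_pos: [0.4472, 0.1196, 0.0353]
eef_rot: [0.983, 0.184, 0.001, -0.0]
ft_force: [0.7, -0.0, 0.6]
grip_width: 0.064
```

Emit:
drive_tool(deltas=[0, 0, 0, 0, 0, 0, 1, 0, 0, 0, 0, 0, 0, 1, 0, 0, 0, 0, 0, 0, 1, 0, 0, 0, 0, 0, 0, 1, 0, 0, 0, 0, 0, 0, 1, 0, 0, 0, 0, 0, 0, 1, 0, 0, 0, 0, 0, 0, 1, 0, 0, 0, 0, 0, 0, 1])

```text
time: 10.53
ee_pos: [0.4468, 0.1195, 0.0346]
eef_rot: [0.983, 0.184, 0.0, -0.0]
ft_force: [-0.9, 0.1, 5.6]
grip_width: 0.0164
```

```bash
python3 -c "
from h import *
from plant import snapshot
p,d=snapshot('scene');cv2.imwrite('pics/s5.png',cv2.resize(p[130:350,260:520,::-1],None,fx=2.5,fy=2.5))
print(pix('top',162.5,157.9,.082),pix('top',170,231-0,.05))
plan(.617,-.324,.13)"
```

```text
[0.58720573 0.32237989 0.082     ] [0.44558591 0.31503333 0.05      ]
t 10.58 pos [0.4468 0.1195 0.0346] yaw 21.25 ztool [ 7.e-04  2.e-04 -1.e+00] w 0.0161 F [-1.9  0.2  6.2]
tool shift cm [-0.21 47.51 -9.54]
```

View pics/s5.png

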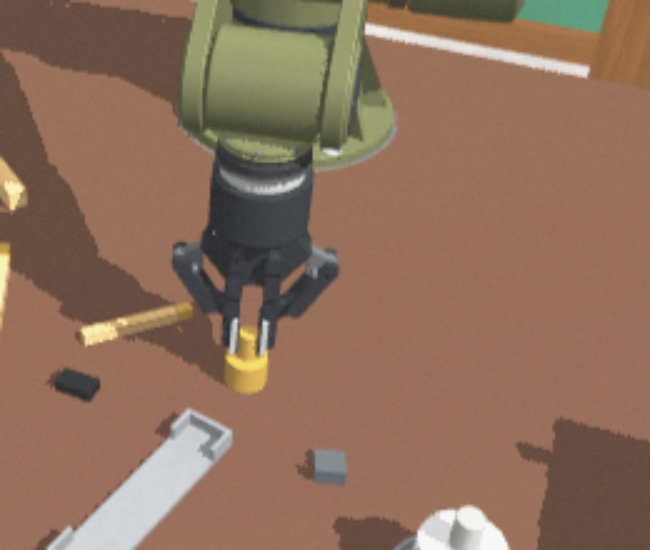

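The fingers hold the weight's knob at (247,345) in the crop. Lift and carry.

Emit:
drive_tool(deltas=[0, 0, -0.5, 0, 0, 0, 1, 0, 0, -1.5, 0, 0, 0, 1, 0, 0, -2.5, 0, 0, 0, 1, 0, 1, -2, 0, 0, 0, 1, 0, 2, -1.5, 0, 0, 0, 1, 0, 3, 0, 0, 0, 0, 1, 0, 3.5, 0, 0, 0, 0, 1, 0, 3.5, 0, 0, 0, 0, 1])

```text
time: 11.25
ee_pos: [0.4938, -0.0029, 0.1146]
eef_rot: [0.983, 0.185, 0.0, 0.0]
ft_force: [1.5, 0.4, -2.2]
grip_width: 0.0161
```

Emit:
drive_tool(deltas=[0, 3.5, 0, 0, 0, 0, 1, 0, 3.5, 0, 0, 0, 0, 1, 0, 3.5, 0, 0, 0, 0, 1, 0, 3.5, 0, 0, 0, 0, 1, 0, 3.5, 0, 0, 0, 0, 1, 0, 3.5, 0, 0, 0, 0, 1, 0, 3.5, 0, 0, 0, 0, 1, 0, 3, 0, 0, 0, 0, 1])

```text
time: 11.92
ee_pos: [0.5933, -0.2602, 0.1139]
eef_rot: [0.983, 0.184, -0.0, -0.0]
ft_force: [0.1, 0.4, -2.2]
grip_width: 0.0164
```

Emit:
drive_tool(deltas=[0, 2.5, 0, 0, 0, 0, 1, 0, 2, 0, 0, 0, 0, 1, 0, 1.5, 0, 0, 0, 0, 1, 0, 0.5, 0, 0, 0, 0, 1, 0, 0, 0, 0, 0, 0, 1, 0, 0, 0, 0, 0, 0, 1, 0, 0, 0, 0, 0, 0, 1, 0, 0, 0, 0, 0, 0, 1])

```text
time: 12.58
ee_pos: [0.6168, -0.3177, 0.1145]
eef_rot: [0.983, 0.185, -0.0, -0.0]
ft_force: [-0.5, 0.7, -1.9]
grip_width: 0.016
```

```bash
python3 -c "
from h import *
from plant import snapshot
p,d=snapshot('scene');cv2.imwrite('pics/s6.png',cv2.resize(p[120:340,60:320,::-1],None,fx=2.5,fy=2.5))
plan(.617,-.324,.0385)"
```

```text
t 12.63 pos [ 0.6169 -0.3178  0.1146] yaw 21.29 ztool [ 1.e-04  0.e+00 -1.e+00] w 0.0166 F [-0.3  0.9 -2.5]
tool shift cm [-0.22  0.58  7.61]
```

View pics/s6.png

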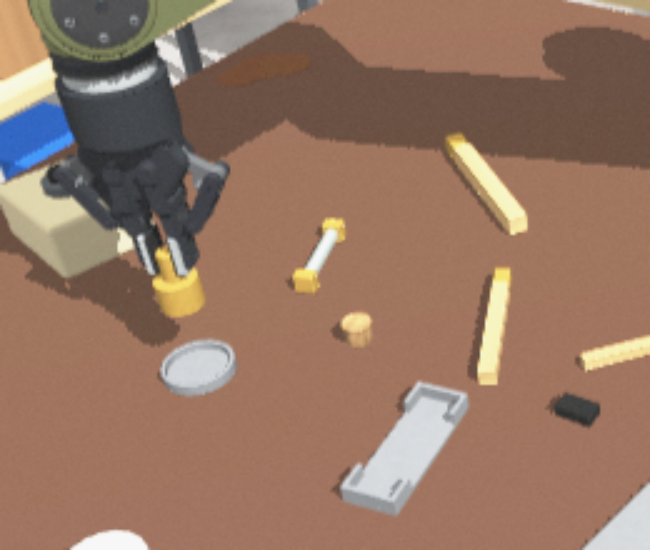

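The weight hangs above the small dish, at (180,290) in the crop. Lowering.

Emit:
drive_tool(deltas=[-0.2, 0.6, 0.5, 0, 0, 0, 1, 0, 0, 2, 0, 0, 0, 1, 0, 0, 2, 0, 0, 0, 1, 0, 0, 1.5, 0, 0, 0, 1, 0, 0, 0.8, 0, 0, 0, 1, 0, 0, 0.5, 0, 0, 0, 1, 0, 0, 0.3, 0, 0, 0, 1, 0, 0, 0, 0, 0, 0, 1])

```text
time: 13.3
ee_pos: [0.6177, -0.3251, 0.0392]
eef_rot: [0.983, 0.184, 0.001, 0.0]
ft_force: [0.2, -0.2, -1.3]
grip_width: 0.0164
```

Emit:
drive_tool(deltas=[0, 0, 0, 0, 0, 0, 1, 0, 0, 0, 0, 0, 0, 1, 0, 0, 0, 0, 0, 0, 0.3, 0, 0, 0, 0, 0, 0, -0.2, 0, 0, 0, 0, 0, 0, -0.2, 0, 0, 0, 0, 0, 0, -0.2, 0, 0, 0, 0, 0, 0, -0.2, 0, 0, 0, 0, 0, 0, -0.2])

```text
time: 13.97
ee_pos: [0.6172, -0.325, 0.0383]
eef_rot: [0.983, 0.184, 0.0, 0.0]
ft_force: [1.1, -0.5, 0.2]
grip_width: 0.0512
```

Emit:
drive_tool(deltas=[0, 0, -1, 0, 0, 0, -0.2, 0, 0, -3, 0, 0, 0, -0.2, 0, 0, -3, 0, 0, 0, -0.2, -1, -2, -1, 0, 0, 0, -1, -2.5, -2.5, 0, 0, 0, 0, -1, -2.5, -2.5, 0, 0, 0, 0, -1, -2, -2, 0, 0, 0, 0, -1, 0, 0, 0, 0, 0, 0, -1])

```text
time: 14.63
ee_pos: [0.5064, -0.2682, 0.1188]
eef_rot: [0.983, 0.184, -0.001, -0.001]
ft_force: [0.2, -0.6, 0.3]
grip_width: 0.0853
```

```bash
python3 -c "
from h import *
from plant import snapshot
p,d=snapshot('scene');cv2.imwrite('pics/s7.png',cv2.resize(p[120:340,60:320,::-1],None,fx=2.5,fy=2.5))
p,d=snapshot('top');cv2.imwrite('pics/t7.png',p[:,:,::-1])
plan(.4526,-.1214,.14,25.6)"
```

```text
t 14.73 pos [ 0.5101 -0.2701  0.1197] yaw 21.24 ztool [ 1.5e-03 -9.0e-04 -1.0e+00] w 0.0853 F [ 0.5 -0.7 -0.2]
turn units -0.73 (then shifts below)
tool shift cm [  1.24 -15.9   -2.03]
```

View pics/s7.png

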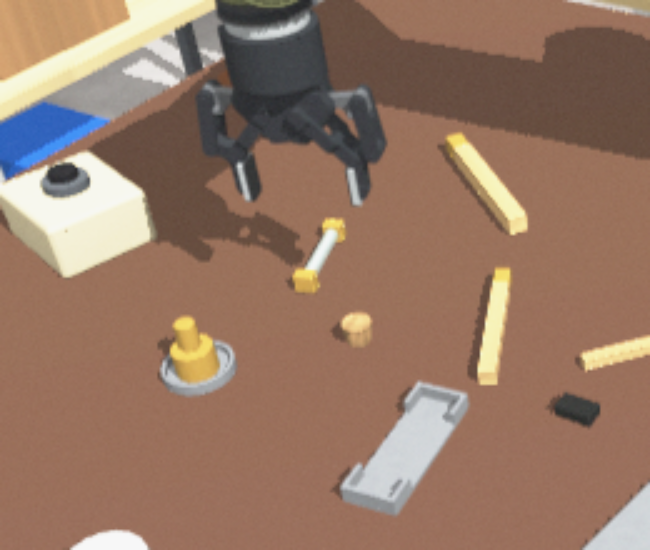

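View pics/t7.png

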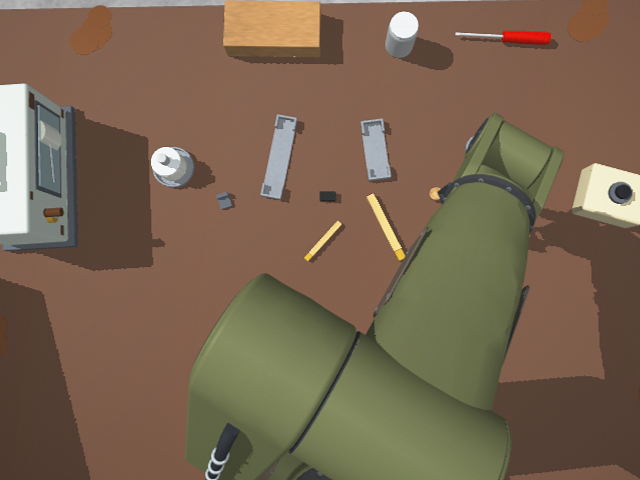

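The weight stands in the small dish at (193,355) in the crop. Next is the middle rod.

Emit:
drive_tool(deltas=[0, 0, 0, 0, 0, -0.75, -1, 0.3, -3, 0, 0, 0, 0, -1, 0.3, -3.2, 0, 0, 0, 0, -1, 0.3, -3.2, 0, 0, 0, 0, -1, 0.2, -3.2, 0, 0, 0, 0, -1, 0.1, -2.3, 0, 0, 0, 0, -1, 0, -1, 0, 0, 0, 0, -1, 0, 0, 0, 0, 0, 0, -1])

```text
time: 15.4
ee_pos: [0.4523, -0.1207, 0.1189]
eef_rot: [0.975, 0.224, 0.0, 0.0]
ft_force: [0.2, 0.3, 0.5]
grip_width: 0.0857
```

Emit:
drive_tool(deltas=[0, 0, 1, 0, 0, 0, -1, 0, 0, 2, 0, 0, 0, -1, 0, 0, 2, 0, 0, 0, -1, 0, 0, 1, 0, 0, 0, -1, 0, 0, 0, 0, 0, 0, -1, 0, 0, 0, 0, 0, 0, -1, 0, 0, 0, 0, 0, 0, -1, 0, 0, 0, 0, 0, 0, -1])

```text
time: 16.07
ee_pos: [0.4524, -0.122, 0.0592]
eef_rot: [0.975, 0.223, 0.001, 0.0]
ft_force: [-0.0, 0.2, -0.4]
grip_width: 0.0851
```

```bash
python3 -c "
from h import *
from plant import snapshot
p,d=snapshot('scene');cv2.imwrite('pics/s8.png',cv2.resize(p[120:340,140:400,::-1],None,fx=2.5,fy=2.5))
plan(.4526,-.1214,.003,25.6)"
```

```text
t 16.12 pos [ 0.4523 -0.1219  0.0591] yaw 25.74 ztool [ 1.5e-03 -5.0e-04 -1.0e+00] w 0.0854 F [-0.3 -0.2 -0. ]
turn units 0.02 (then shifts below)
tool shift cm [ 0.05 -0.03  5.61]
```

View pics/s8.png

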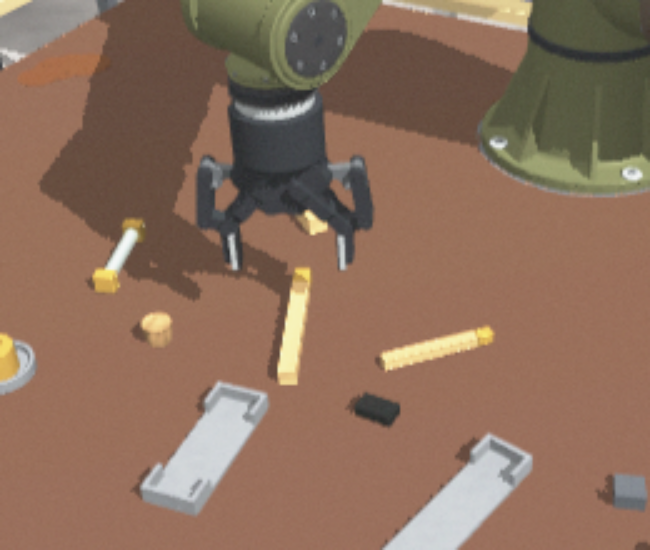

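The open jaws straddle the rod at (295,320) in the crop. Descend and close.

Emit:
drive_tool(deltas=[0, 0, 2, 0, 0, 0, -1, 0, 0, 2, 0, 0, 0, -1, 0, 0, 1, 0, 0, 0, -1, 0, 0, 0.5, 0, 0, 0, -1, 0, 0, 0, 0, 0, 0, -1, 0, 0, 0, 0, 0, 0, 1, 0, 0, 0, 0, 0, 0, 1, 0, 0, 0, 0, 0, 0, 1], squeeze=30)

```text
time: 16.78
ee_pos: [0.4522, -0.1218, 0.0041]
eef_rot: [0.975, 0.223, 0.001, 0.0]
ft_force: [-0.9, -0.6, 0.1]
grip_width: 0.0516
```

Emit:
drive_tool(deltas=[0, 0, 0, 0, 0, 0, 1, 0, 0, 0, 0, 0, 0, 1, 0, 0, 0, 0, 0, 0, 1, 0, 0, 0, 0, 0, 0, 1, 0, 0, 0, 0, 0, 0, 1, 0, 0, 0, 0, 0, 0, 1, 0, 0, 0, 0, 0, 0, 1, 0, 0, 0, 0, 0, 0, 1])

```text
time: 17.45
ee_pos: [0.4519, -0.1217, 0.0037]
eef_rot: [0.975, 0.223, 0.0, 0.0]
ft_force: [-1.9, 0.1, 5.4]
grip_width: 0.0152
```

Emit:
drive_tool(deltas=[0, 0, -0.5, 0, 0, 0, 1, 0, 0, -1, 0, 0, 0, 1, 0, 0, -1.5, 0, 0, 0, 1, 0, 0, -2, 0, 0, 0, 1, 0, 0, -2, 0, 0, 0, 1, 0, 0, -1, 0, 0, 0, 1, 0, 0, 0, 0, 0, 0, 1, 0, 0, 0, 0, 0, 0, 1])

```text
time: 18.12
ee_pos: [0.4518, -0.1216, 0.0834]
eef_rot: [0.975, 0.223, 0.0, 0.0]
ft_force: [-0.4, 0.6, -0.5]
grip_width: 0.0149
```

```bash
python3 -c "
from h import *
from plant import snapshot
p,d=snapshot('scene');cv2.imwrite('pics/s9.png',cv2.resize(p[120:340,140:400,::-1],None,fx=2.5,fy=2.5))
plan(.605,.099,.084,-11.5)"
```

```text
t 18.17 pos [ 0.4514 -0.1215  0.0827] yaw 25.74 ztool [-6.e-04  2.e-04 -1.e+00] w 0.0149 F [-0.9 -0.5 -0.4]
turn units 6.21 (then shifts below)
tool shift cm [ 10.65 -24.67  -0.13]
```

View pics/s9.png

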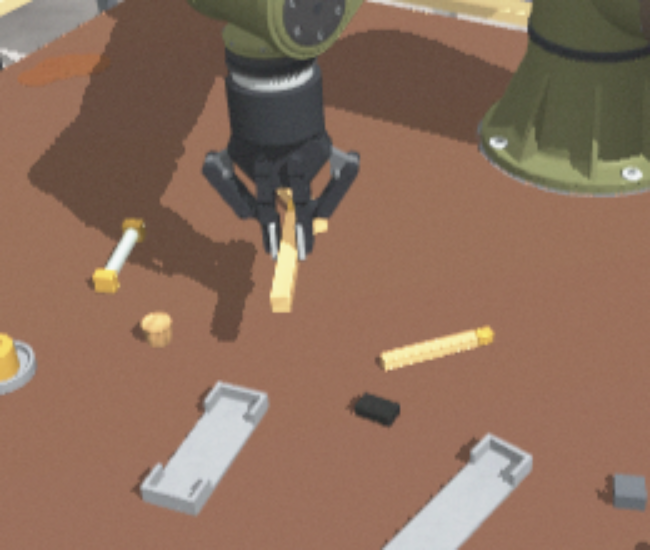

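The rod is lifted and level at (285,255) in the crop. Turn, then carry.

Emit:
drive_tool(deltas=[0, 0, 0, 0, 0, 0.5, 1, 0, 0, 0, 0, 0, 0.9, 1, 0, 0, 0, 0, 0, 1, 1, 0, 0, 0, 0, 0, 1, 1, 0, 0, 0, 0, 0, 1, 1, 0, 0, 0, 0, 0, 1, 1, 0, 0, 0, 0, 0, 0.8, 1, 0, 0, 0, 0, 0, 0, 1])

```text
time: 18.83
ee_pos: [0.4512, -0.1214, 0.0821]
eef_rot: [0.995, -0.102, -0.001, -0.0]
ft_force: [-0.4, -0.1, -1.5]
grip_width: 0.0152
```

Emit:
drive_tool(deltas=[0.5, -1.5, 0, 0, 0, 0, 1, 1.4, -3, 0, 0, 0, 0, 1, 1.4, -3.3, 0, 0, 0, 0, 1, 1.4, -3.4, 0, 0, 0, 0, 1, 1.4, -3.4, 0, 0, 0, 0, 1, 1.4, -3.3, 0, 0, 0, 0, 1, 1.4, -3, 0, 0, 0, 0, 1, 1, -2, 0, 0, 0, 0, 1])

```text
time: 19.5
ee_pos: [0.5949, 0.0858, 0.0821]
eef_rot: [0.995, -0.097, -0.001, 0.0]
ft_force: [0.2, -0.4, -0.5]
grip_width: 0.015
```

Emit:
drive_tool(deltas=[0.7, -1.5, 0, 0, 0, 0, 1, 0, 0, 0, 0, 0, 0, 1, 0, 0, 0, 0, 0, 0, 1, 0, 0, 0, 0, 0, 0, 1, 0, 0, 0, 0, 0, 0, 1, 0, 0, 0, 0, 0, 0, 1, 0, 0, 0, 0, 0, 0, 1, 0, 0, 0, 0, 0, 0, 1])

```text
time: 20.17
ee_pos: [0.604, 0.0961, 0.0834]
eef_rot: [0.995, -0.1, 0.0, 0.0]
ft_force: [0.5, 0.1, -0.1]
grip_width: 0.0153
```

```bash
python3 -c "
from h import *
from plant import snapshot
p,d=snapshot('scene');cv2.imwrite('pics/s10.png',cv2.resize(p[180:400,220:480,::-1],None,fx=2.5,fy=2.5))
p,d=snapshot('top');cv2.imwrite('pics/t10.png',cv2.resize(p[90:250,200:400,::-1],None,fx=4,fy=3.75))
plan(.605,.099,.0075,-11.5)"
```

```text
t 20.27 pos [0.6041 0.0963 0.0834] yaw -11.46 ztool [ 1.e-04  0.e+00 -1.e+00] w 0.0145 F [-0.6 -0.7 -0. ]
turn units 0.01 (then shifts below)
tool shift cm [ 0.04 -0.29  7.59]
```

View pics/s10.png

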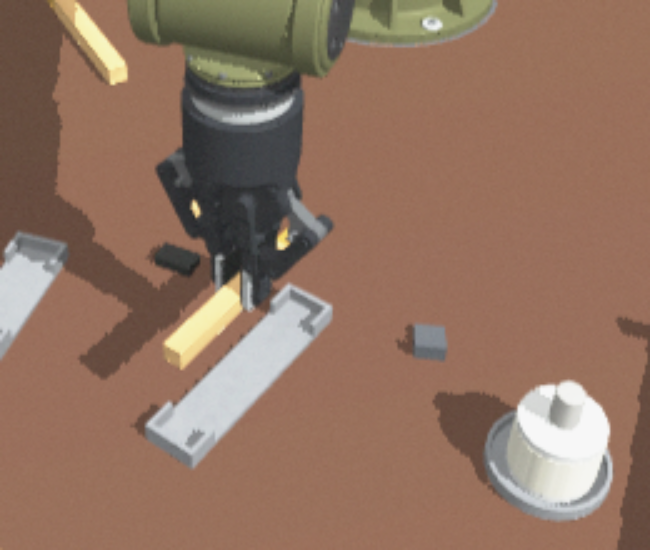

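View pics/t10.png

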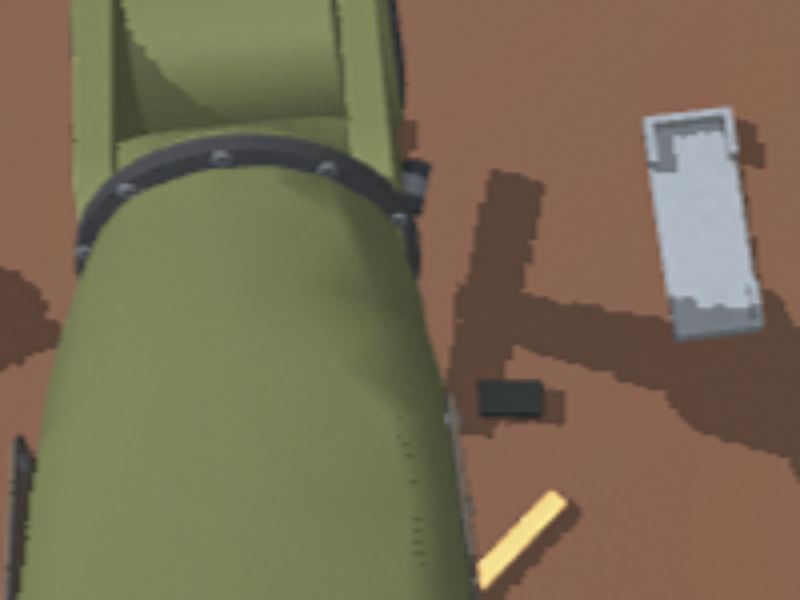

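The rod is parallel to the long cradle and above it. Lower in two calls.

Emit:
drive_tool(deltas=[0.05, -0.3, 0.5, 0, 0, 0, 1, 0, 0, 1.5, 0, 0, 0, 1, 0, 0, 2, 0, 0, 0, 1, 0, 0, 1.5, 0, 0, 0, 1, 0, 0, 0, 0, 0, 0, 1, 0, 0, 0, 0, 0, 0, 1, 0, 0, 0, 0, 0, 0, 1, 0, 0, 0, 0, 0, 0, 1])

```text
time: 20.93
ee_pos: [0.6058, 0.0995, 0.0295]
eef_rot: [0.995, -0.1, 0.001, -0.0]
ft_force: [0.3, 0.0, 0.3]
grip_width: 0.0153
```

```bash
python3 -c "
from h import *
from plant import snapshot
p,d=snapshot('scene');cv2.imwrite('pics/s11.png',cv2.resize(p[240:400,260:420,::-1],None,fx=3.7,fy=3.7))
plan(.605,.099,.0075,-11.5)"
```

```text
t 20.98 pos [0.6057 0.0994 0.0294] yaw -11.45 ztool [ 1.7e-03  2.0e-04 -1.0e+00] w 0.0151 F [ 0.1 -0.4 -1.1]
turn units 0.01 (then shifts below)
tool shift cm [-0.06  0.05  2.19]
```

View pics/s11.png

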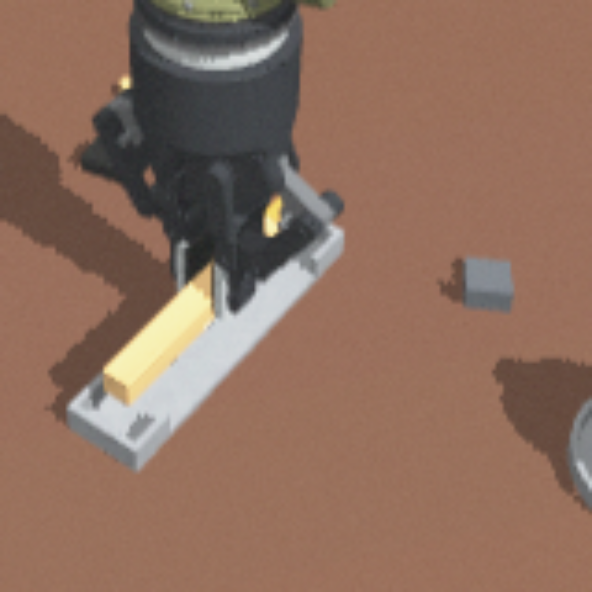

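The rod is 2 cm above the plate and lies between the stops. Finish lowering and release.

Emit:
drive_tool(deltas=[0, 0, 1, 0, 0, 0, 1, 0, 0, 0.7, 0, 0, 0, 1, 0, 0, 0.3, 0, 0, 0, 1, 0, 0, 0.15, 0, 0, 0, 1, 0, 0, 0, 0, 0, 0, 1, 0, 0, 0, 0, 0, 0, 1, 0, 0, 0, 0, 0, 0, 1, 0, 0, 0, 0, 0, 0, 1])

```text
time: 21.65
ee_pos: [0.6047, 0.0993, 0.0077]
eef_rot: [0.995, -0.1, -0.001, 0.0]
ft_force: [-13.0, -1.6, 19.1]
grip_width: 0.015
```

Emit:
drive_tool(deltas=[0, 0, 0, 0, 0, 0, 0.4, 0, 0, 0, 0, 0, 0, 0.2, 0, 0, 0, 0, 0, 0, 0, 0, 0, 0, 0, 0, 0, -0.2, 0, 0, 0, 0, 0, 0, -0.2, 0, 0, -0.5, 0, 0, 0, -0.2, 0, 0, -2, 0, 0, 0, -0.2, 0, 0, -3, 0, 0, 0, -0.2])

```text
time: 22.32
ee_pos: [0.6038, 0.0992, 0.0602]
eef_rot: [0.995, -0.1, -0.002, 0.0]
ft_force: [-0.3, 0.3, -0.4]
grip_width: 0.0508
```

Emit:
drive_tool(deltas=[0, 0, -3, 0, 0, 0, -0.5, -1, 2, -2, 0, 0, 0, -1, -2, 3, 0, 0, 0, 0, -1, -2, 3.3, 0, 0, 0, 0, -1, -2, 3.3, 0, 0, 0, 0, -1, -2, 3.3, 0, 0, 0, 0, -1, -1, 2, 0, 0, 0, 0, -1, 0, 0, 0, 0, 0, 0, -1])

```text
time: 22.98
ee_pos: [0.4715, -0.0488, 0.1123]
eef_rot: [0.995, -0.101, -0.0, 0.0]
ft_force: [-0.2, 0.6, -0.9]
grip_width: 0.0854
```

```bash
python3 -c "
from h import *
from plant import snapshot
p,d=snapshot('scene');cv2.imwrite('pics/s12.png',cv2.resize(p[240:400,220:480,::-1],None,fx=3,fy=3))
p,d=snapshot('top');cv2.imwrite('pics/t12.png',p[:,:,::-1])
plan(.439,-.329,.1,20.5)"
```

```text
t 23.08 pos [ 0.4738 -0.0469  0.1124] yaw -11.54 ztool [ 1.2e-03 -1.0e-04 -1.0e+00] w 0.0848 F [0.2 0.3 0.3]
turn units -5.34 (then shifts below)
tool shift cm [-13.14  25.21   1.24]
```

View pics/s12.png

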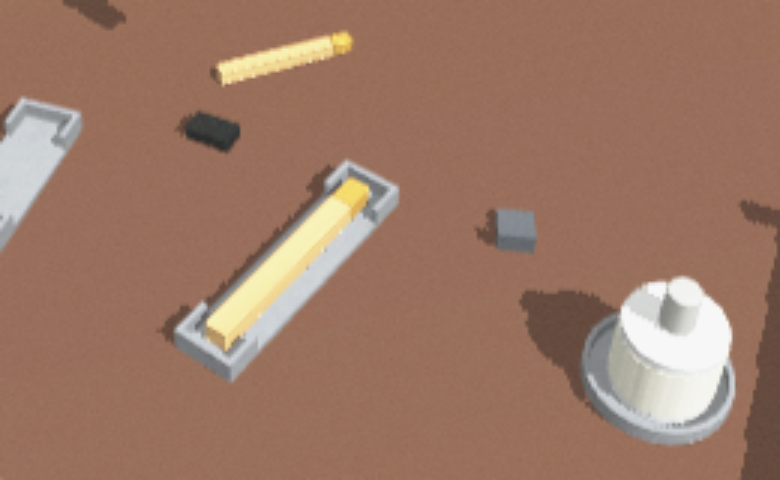

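View pics/t12.png

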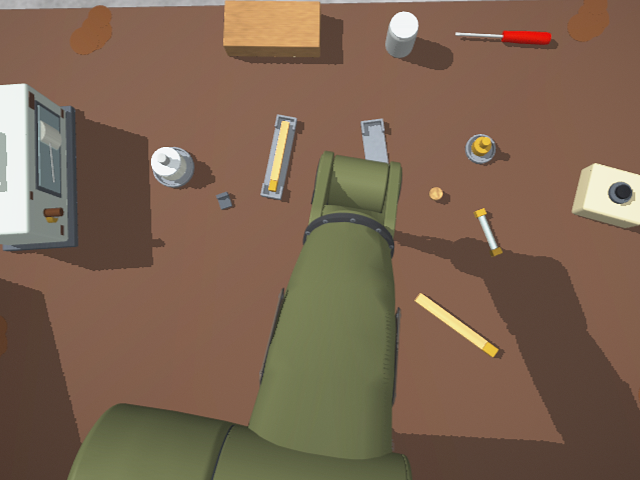

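All three rests look filled correctly: rod at about (280,157), drum at (170,165) and weight at (482,148) in the top view. I'll measure them before handling the tube.

Run:
```python
from m2 import run
from h import *
import cv2
run('pics/t12.png',dict(rod=(256,108,304,205,.02,'y'),tube=(470,203,508,262,.02,'b'),scr=(354,112,398,188,.012,'g')))
p=cv2.imread('pics/t12.png')
cv2.imwrite('pics/t12b.png',cv2.resize(p[120:270,440:520],None,fx=5,fy=4))
```

```text
rod 541 c [604.5  99.3] size [ 17.2 150.9] yaw 168.6 ell [601.6  99.5] [ 15.4 247. ]
tube 451 c [ 438.6 -329.4] size [100.5  26.1] yaw 20.9 ell [ 445.9 -327. ] [ 21.5 140.4]
scr 1011 c [ 631.5 -101.8] size [102.6  49.9] yaw 6.2 ell [ 635.7 -102.1] [ 53.9 116.2]
```

View pics/t12b.png

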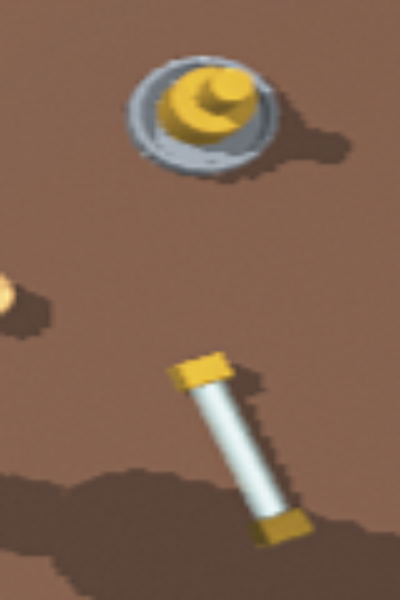

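Emit:
drive_tool(deltas=[0, 0, 0, 0, 0, -0.8, -1, 0, 0, 0, 0, 0, -1, -1, 0, 0, 0, 0, 0, -1, -1, 0, 0, 0, 0, 0, -1, -1, 0, 0, 0, 0, 0, -1, -1, 0, 0, 0, 0, 0, -0.6, -1, 0, 0, 0, 0, 0, 0, -1, 0, 0, 0, 0, 0, 0, -1], squeeze=20)

```text
time: 23.75
ee_pos: [0.4741, -0.0458, 0.1118]
eef_rot: [0.983, 0.181, 0.0, -0.0]
ft_force: [0.7, -0.9, 0.2]
grip_width: 0.0852
```

Emit:
drive_tool(deltas=[-1, 2, 0, 0, 0, 0, -1, -1.6, 3.2, 0, 0, 0, 0, -1, -1.7, 3.4, 0, 0, 0, 0, -1, -1.8, 3.4, 0, 0, 0, 0, -1, -1.8, 3.4, 0, 0, 0, 0, -1, -1.8, 3.4, 0, 0, 0, 0, -1, -1.7, 3.2, 0, 0, 0, 0, -1, -1.2, 2.2, 0, 0, 0, 0, -1])

```text
time: 24.42
ee_pos: [0.4421, -0.3202, 0.1118]
eef_rot: [0.984, 0.18, 0.0, 0.0]
ft_force: [-0.5, 0.5, 0.3]
grip_width: 0.0855
```

Emit:
drive_tool(deltas=[-0.5, 1, 0, 0, 0, 0, -1, 0, 0, 1, 0, 0, 0, -1, 0, 0, 2, 0, 0, 0, -1, 0, 0, 1, 0, 0, 0, -1, 0, 0, 0.5, 0, 0, 0, -1, 0, 0, 0, 0, 0, 0, -1, 0, 0, 0, 0, 0, 0, -1, 0, 0, 0, 0, 0, 0, -1])

```text
time: 25.08
ee_pos: [0.4419, -0.3285, 0.0676]
eef_rot: [0.983, 0.182, 0.0, 0.0]
ft_force: [0.6, -0.6, -0.3]
grip_width: 0.0857
```

```bash
python3 -c "
from h import *
from plant import snapshot
p,d=snapshot('scene');cv2.imwrite('pics/s13.png',cv2.resize(p[120:340,60:320,::-1],None,fx=2.5,fy=2.5))
plan(.439,-.329,.005,21)"
```

```text
t 25.13 pos [ 0.4418 -0.3286  0.0676] yaw 20.96 ztool [ 1.e-03 -8.e-04 -1.e+00] w 0.0855 F [-0.1 -0.5 -0.1]
turn units -0.01 (then shifts below)
tool shift cm [-0.28 -0.06  6.26]
```

View pics/s13.png

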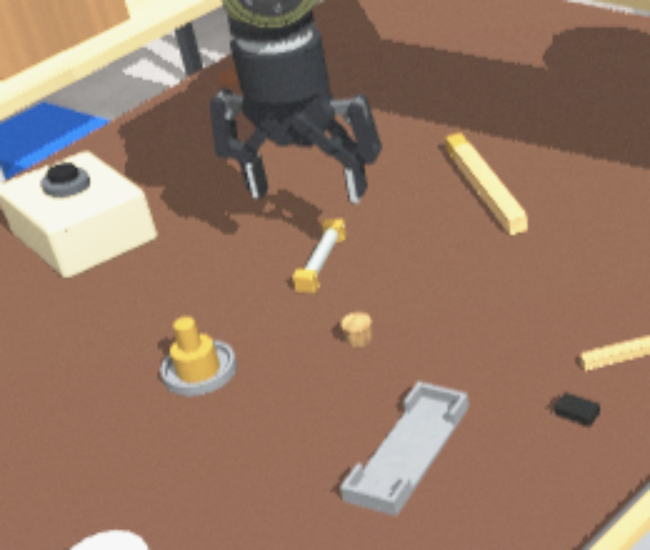

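The jaws are above the tube, which is at (320,255) in the crop. Descend and grip gently.

Emit:
drive_tool(deltas=[-0.3, -0.05, 1.5, 0, 0, 0, -1, 0, 0, 2, 0, 0, 0, -1, 0, 0, 1.5, 0, 0, 0, -1, 0, 0, 0.8, 0, 0, 0, -1, 0, 0, 0.4, 0, 0, 0, -1, 0, 0, 0, 0, 0, 0, -1, 0, 0, 0, 0, 0, 0, 0.2, 0, 0, 0, 0, 0, 0, 0.5])

```text
time: 25.8
ee_pos: [0.4388, -0.3296, 0.0057]
eef_rot: [0.983, 0.182, 0.0, 0.001]
ft_force: [-0.4, -0.7, 0.3]
grip_width: 0.0639
```

Emit:
drive_tool(deltas=[0, 0, 0, 0, 0, 0, 1, 0, 0, 0, 0, 0, 0, 1, 0, 0, 0, 0, 0, 0, 1, 0, 0, 0, 0, 0, 0, 1, 0, 0, 0, 0, 0, 0, 1, 0, 0, 0, 0, 0, 0, 1, 0, 0, 0, 0, 0, 0, 1, 0, 0, 0, 0, 0, 0, 1])

```text
time: 26.47
ee_pos: [0.4385, -0.3293, 0.0051]
eef_rot: [0.983, 0.182, 0.0, 0.0]
ft_force: [-1.7, 1.5, 6.1]
grip_width: 0.0128
```

Emit:
drive_tool(deltas=[0, 0, -0.3, 0, 0, 0, 1, 0, 0, -0.7, 0, 0, 0, 1, 0, 0, -1.5, 0, 0, 0, 1, 0, 0, -2, 0, 0, 0, 1, 0, 0, -2, 0, 0, 0, 1, 0, 0, -1, 0, 0, 0, 1, 0, 0, 0, 0, 0, 0, 1, 0, 0, 0, 0, 0, 0, 1])

```text
time: 27.13
ee_pos: [0.4383, -0.3292, 0.0797]
eef_rot: [0.983, 0.182, 0.0, 0.0]
ft_force: [0.2, -0.7, -1.4]
grip_width: 0.0125
```

```bash
python3 -c "
from h import *
from plant import snapshot
p,d=snapshot('scene');cv2.imwrite('pics/s14.png',cv2.resize(p[120:340,60:320,::-1],None,fx=2.5,fy=2.5))
plan(.617,-.103,.08,7)"
```

```text
t 27.18 pos [ 0.438  -0.3289  0.0789] yaw 20.94 ztool [-8.e-04  7.e-04 -1.e+00] w 0.0129 F [ 0.  -0.9 -1.5]
turn units 2.32 (then shifts below)
tool shift cm [ 20.52 -20.24  -0.11]
```

View pics/s14.png

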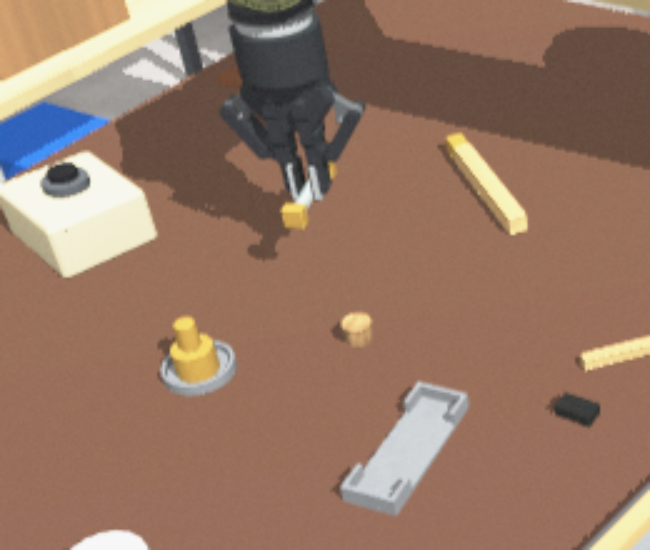

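The tube is held level at (305,195) in the crop. Turn, then carry.

Emit:
drive_tool(deltas=[0, 0, 0, 0, 0, 0.6, 1, 0, 0, 0, 0, 0, 0.9, 1, 0, 0, 0, 0, 0, 0.8, 1, 0, 0, 0, 0, 0, 0, 1, 1, -1, 0, 0, 0, 0, 1, 1.8, -1.8, 0, 0, 0, 0, 1, 2.2, -2.2, 0, 0, 0, 0, 1, 2.4, -2.3, 0, 0, 0, 0, 1])

```text
time: 27.85
ee_pos: [0.5027, -0.2468, 0.0788]
eef_rot: [0.998, 0.063, -0.001, -0.0]
ft_force: [0.4, -0.4, -0.4]
grip_width: 0.0127
```

Emit:
drive_tool(deltas=[2.4, -2.4, 0, 0, 0, 0, 1, 2.4, -2.4, 0, 0, 0, 0, 1, 2.4, -2.4, 0, 0, 0, 0, 1, 2.2, -2.2, 0, 0, 0, 0, 1, 1.7, -1.6, 0, 0, 0, 0, 1, 1.2, -1.2, 0, 0, 0, 0, 1, 0.8, -0.7, 0, 0, 0, 0, 1, 0, 0, 0, 0, 0, 0, 1])

```text
time: 28.52
ee_pos: [0.6171, -0.1019, 0.0788]
eef_rot: [0.998, 0.064, -0.0, -0.0]
ft_force: [-0.9, 0.3, -1.2]
grip_width: 0.0134
```

Emit:
drive_tool(deltas=[0, 0, 0, 0, 0, 0, 1, 0, 0, 0, 0, 0, 0, 1, 0, 0, 0, 0, 0, 0, 1, 0, 0, 0, 0, 0, 0, 1, 0, 0, 0, 0, 0, 0, 1, 0, 0, 0, 0, 0, 0, 1, 0, 0, 0, 0, 0, 0, 1, 0, 0, 0, 0, 0, 0, 1])

```text
time: 29.18
ee_pos: [0.6166, -0.1034, 0.0798]
eef_rot: [0.998, 0.062, 0.0, 0.0]
ft_force: [0.4, -0.2, -0.0]
grip_width: 0.0126
```

```bash
python3 -c "
from h import *
from plant import snapshot
p,d=snapshot('scene');cv2.imwrite('pics/s15.png',cv2.resize(p[180:380,140:380,::-1],None,fx=3,fy=3))
plan(.617,-.103,.0095,7)"
```

```text
t 29.23 pos [ 0.6166 -0.1034  0.0798] yaw 7.15 ztool [ 0. -0. -1.] w 0.0131 F [ 0.4  0.5 -0.4]
turn units 0.02 (then shifts below)
tool shift cm [ 0.04 -0.03  7.03]
```

View pics/s15.png

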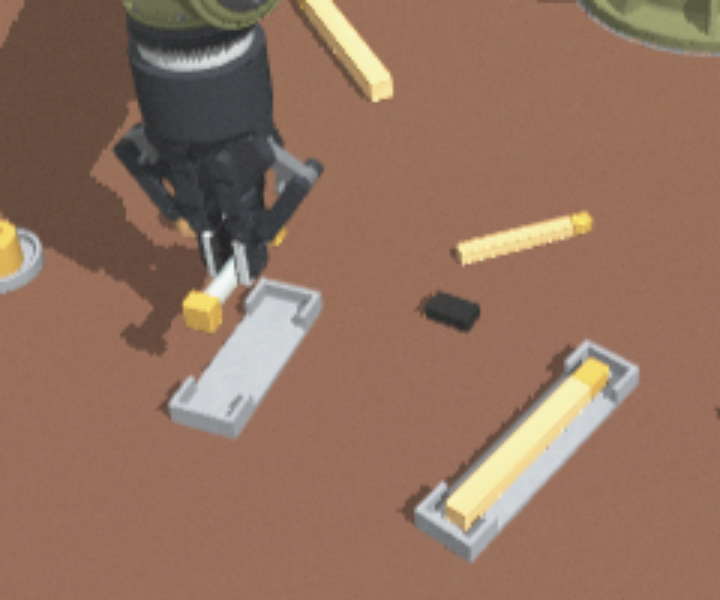

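The tube is aligned above the short cradle. Lowering in two stages.

Emit:
drive_tool(deltas=[0, 0, 1, 0, 0, 0, 1, 0, 0, 1.5, 0, 0, 0, 1, 0, 0, 1.5, 0, 0, 0, 1, 0, 0, 1, 0, 0, 0, 1, 0, 0, 0, 0, 0, 0, 1, 0, 0, 0, 0, 0, 0, 1, 0, 0, 0, 0, 0, 0, 1, 0, 0, 0, 0, 0, 0, 1])

```text
time: 29.9
ee_pos: [0.6171, -0.1034, 0.0307]
eef_rot: [0.998, 0.062, 0.001, 0.0]
ft_force: [0.5, -0.2, -0.4]
grip_width: 0.0132
```

```bash
python3 -c "
from h import *
from plant import snapshot
p,d=snapshot('scene');cv2.imwrite('pics/s16.png',cv2.resize(p[220:360,160:320,::-1],None,fx=4,fy=4))
plan(.617,-.103,.0092,7)"
```

```text
t 29.95 pos [ 0.6171 -0.1034  0.0307] yaw 7.15 ztool [ 1.4e-03 -3.0e-04 -1.0e+00] w 0.0129 F [-1.   0.6  0.4]
turn units 0.02 (then shifts below)
tool shift cm [-0.   -0.04  2.15]
```

View pics/s16.png

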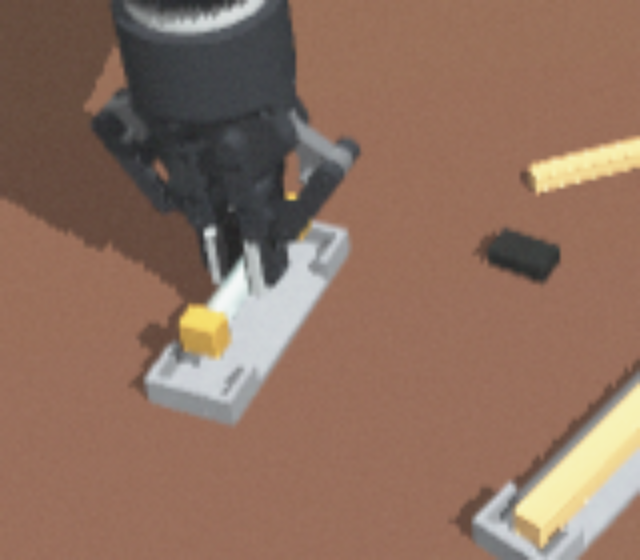

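The tube is 2 cm above the plate and between the stops. Lower gently to z of about 0.0095 and release.

Emit:
drive_tool(deltas=[0, 0, 0.8, 0, 0, 0, 1, 0, 0, 0.7, 0, 0, 0, 1, 0, 0, 0.4, 0, 0, 0, 1, 0, 0, 0.15, 0, 0, 0, 1, 0, 0, 0, 0, 0, 0, 1, 0, 0, 0, 0, 0, 0, 1, 0, 0, 0, 0, 0, 0, 1, 0, 0, 0, 0, 0, 0, 1])

```text
time: 30.62
ee_pos: [0.6165, -0.1033, 0.0092]
eef_rot: [0.998, 0.062, -0.0, -0.0]
ft_force: [-3.4, -0.1, 3.9]
grip_width: 0.0128
```

Emit:
drive_tool(deltas=[0, 0, 0, 0, 0, 0, 0.5, 0, 0, 0, 0, 0, 0, 0.4, 0, 0, 0, 0, 0, 0, 0.2, 0, 0, 0, 0, 0, 0, 0, 0, 0, 0, 0, 0, 0, -0.2, 0, 0, 0, 0, 0, 0, -0.2, 0, 0, 0, 0, 0, 0, -0.2, 0, 0, 0, 0, 0, 0, -0.2])

```text
time: 31.28
ee_pos: [0.6167, -0.1033, 0.0093]
eef_rot: [0.998, 0.062, 0.0, 0.0]
ft_force: [0.0, -1.3, 0.7]
grip_width: 0.051
```

Emit:
drive_tool(deltas=[0, 0, -1, 0, 0, 0, -0.2, 0, 0, -2, 0, 0, 0, -0.2, 0, 0, -3, 0, 0, 0, -0.2, 0, 0, -3, 0, 0, 0, -0.2, 0, 0, -3, 0, 0, 0, -0.2, -2, 0, -2, 0, 0, 0, -0.2, -3, 0, 0, 0, 0, 0, -0.2, -3, 0, 0, 0, 0, 0, -0.2])

```text
time: 31.95
ee_pos: [0.5368, -0.1133, 0.1511]
eef_rot: [0.998, 0.063, 0.001, 0.001]
ft_force: [0.3, -0.5, 0.4]
grip_width: 0.0514
```

Emit:
drive_tool(deltas=[-3, 0, -1, 0, 0, 0, -0.2, -3, 0, -1, 0, 0, 0, -0.2, -3, 0, -1, 0, 0, 0, -0.2, -3, 0, -1, 0, 0, 0, -0.2, -3, 0, -1, 0, 0, 0, -0.2, -1, 0, 0, 0, 0, 0, -0.2, 0, 0, 0, 0, 0, 0, -0.2, 0, 0, 0, 0, 0, 0, -0.2])

```text
time: 32.62
ee_pos: [0.3789, -0.1333, 0.1999]
eef_rot: [0.998, 0.062, 0.001, 0.0]
ft_force: [0.8, -0.7, 0.6]
grip_width: 0.0514
```

Run:
```python
from h import *
from plant import snapshot
from m2 import run
p,d=snapshot('scene');cv2.imwrite('pics/s17.png',p[:,:,::-1])
p,d=snapshot('top');cv2.imwrite('pics/t17.png',p[:,:,::-1]);P=cloud('top',d)
cv2.imwrite('pics/t17b.png',cv2.resize(p[110:200,140:510,::-1],None,fx=2.1,fy=2.1,interpolation=cv2.INTER_CUBIC))
run('pics/t17.png',dict(rod=(256,108,304,205,.02,'y'),scr=(354,112,398,188,.012,'g')))
plan(.4,-.1)
```

```text
rod 541 c [604.5  99.3] size [ 17.2 150.9] yaw 168.6 ell [600.9  99.7] [ 15.4 243.7]
scr 1271 c [ 617.4 -103.5] size [130.9  50.3] yaw 6.6 ell [ 617.4 -103.4] [ 53.3 165.4]
t 32.72 pos [ 0.3793 -0.1331  0.1992] yaw 7.16 ztool [-0.e+00  1.e-04 -1.e+00] w 0.0514 F [ 0.3  0.3 -0.7]
tool shift cm [ 2.47 -3.02  0.  ]
```

View pics/s17.png

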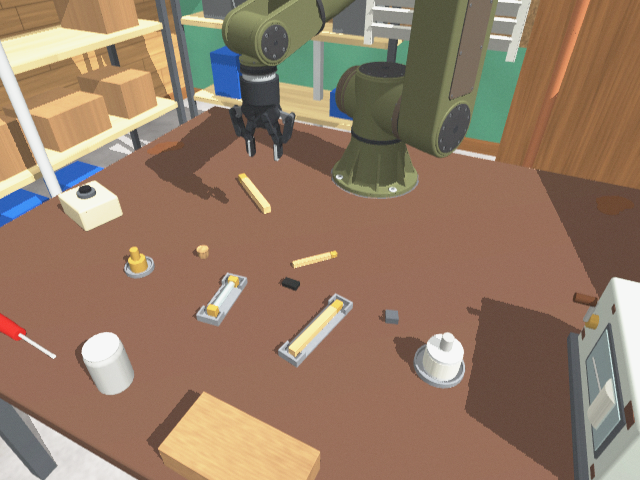

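View pics/t17b.png

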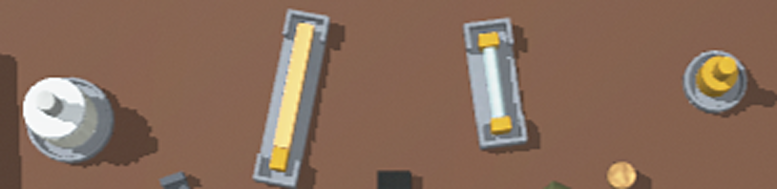

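Everything shows in its rest, and the arm is clear at (262,130) in the scene view. One last numeric check before handing in.

Run:
```python
from h import *
a,b=pix('top',372.4,128.6,.024),pix('top',378.1,169,.024)
d=a-b
print('tube',(a+b)/2,np.degrees(np.arctan2(d[1],d[0])))
print('weight',pix('top',487.1,140.5,.058),'drum',pix('top',140+47/2.1,110+101/2.1,.082))
from plant import bot
print(bot.job_done())
```

```text
tube [ 0.61506774 -0.1025187   0.024     ] 6.643842420522371
weight [ 0.619112  -0.3249674  0.058    ] drum [0.58681603 0.32260929 0.082     ]
the job is handed in; nothing more can be done
None
```

I put all four parts in their rests in the required order: drum, check weight, the middle-sized rod (measured 149 mm), then the glass tube last. The job was handed in at about 33 s of the 115 s allowed, with the gripper open and clear of everything. The hand-in reports no verdict.

The last check compared positions in the top camera picture:

| Part | Rest | Offset from centre | Angle to rest |
|---|---|---|---|
| Drum | large dish | about 1 mm | looks upright |
| Weight | small dish | about 4 mm | looks upright |
| Rod | long cradle | under 1 mm | about 0.2° |
| Tube | short cradle | about 2.5 mm | under 0.1° |

These are within the 13 and 14 mm limits, although the camera calibration is only good to about 2 mm. I did not measure the final heights or speeds separately. Seating was judged from the pictures and from the tool heights at release.

No check failed or disagreed. The highest force I saw was about 23 N, when the rod and fingertips touched the cradle plate, against the 120 N wrist limit.

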